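# Bring out the bud vase from behind the glazed vases

### The job

The low bare-clay bud vase on the plywood ware board is next for glazing, but three tall glazed vases crowd round it. First stand all three vases upright on the empty red-brown side board and let go of them, then set the bud vase upright on the middle of the banding wheel, and after that put every vase back, upright and centred on its own clay disc, the one it stood on at the start. Do not knock any piece over or against another, and leave the small pinch bowl where it is.

Things in the scene. Friction and masses are not known exactly. Their poses are not given: they have to be found in the camera images.
- vase_blue: Dark blue glazed vase, hollow, round and straight-sided, 170 mm tall, foot 54 mm across, 58 mm across at 140 mm above its foot, wall 5 mm, 0.25 to 0.45 kg. It stands at the start on the cream-white disc, its own disc. Origin: centre of the foot's underside; z up its axis. It has no front.
- vase_yellow: Yellow glazed vase, hollow, round and flaring towards the 63 mm rim, 165 mm tall, foot 50 mm across, 60 mm across at 135 mm above its foot, wall 5 mm, 0.25 to 0.45 kg. It stands at the start on the red-brown disc, its own disc. Origin: centre of the foot's underside; z up its axis. It has no front.
- vase_green: Dark green glazed vase, hollow, round and slightly barrel-shaped, 176 mm tall, foot 50 mm across, 58 mm across at 146 mm above its foot, wall 5 mm, 0.25 to 0.45 kg. It stands at the start on the black disc, its own disc. Origin: centre of the foot's underside; z up its axis. It has no front.
- bud_vase: Low bud vase of bare pale pink clay with a small dark mouth, closed otherwise: 68 mm tall, foot 46 mm across, straight round belly 62 mm across from 18 to 47 mm above the foot, 0.15 to 0.27 kg. At the start it stands directly on the ware board, hemmed in by the three tall vases (centres 72 mm from its own: one towards the robot, one on either side). Origin: centre of the foot's underside; z up.
- disc_white: Fixed round cream-white clay disc (a kiln cookie, which catches glaze runs), 72 mm across, 6 mm thick, lying on the ware board; the dark blue vase's own disc. Origin: centre of its underside, z up.
- disc_brown: Fixed round red-brown clay disc (a kiln cookie, which catches glaze runs), 72 mm across, 6 mm thick, lying on the ware board; the yellow vase's own disc. Origin: centre of its underside, z up.
- disc_dark: Fixed round black clay disc (a kiln cookie, which catches glaze runs), 72 mm across, 6 mm thick, lying on the ware board; the dark green vase's own disc. Origin: centre of its underside, z up.
- side_board: Fixed empty red-brown board on the table, to the left or to the right of the ware board: 320 mm along its x by 150 mm along its y, 18 mm thick. Origin: centre of its underside; its top is 18 mm above the origin.
- banding_wheel: Low turntable (banding wheel) with a grey foot and a bright aluminium head with three centring rings, 200 mm across; the head's flat top is 75 mm above the table and turns stiffly about the upright axis. On the side opposite to the side board. Origin: on the axis, at table height.
- pinch_bowl: Small grey-brown open pinch bowl, 64 mm across, 36 mm tall, on a corner of the ware board nearest the robot (the other such corner holds a 20 mm stack of clay tiles). It is to stay where it is. The ware board is a fixed plywood board, 300 by 270 mm, 18 mm thick. Origin: centre of the bowl's underside.
Mind the look-alikes: they are no part of the job. Of the things that look like the bud_vase, the middle-sized one is meant.

How it is judged:
By the outcome, as a careful person would: the job done as asked, in the order asked, and still so for the second after the job is handed in, with the robot touching nothing.
It also fails if it takes over 141 s, if anything falls off the work surface, if the arm or the gripper's body presses on something with over 40 N, if the wrist force passes 120 N, or if a joint passes its speed limit or range.

### The arm

A 6-joint arm with a two-finger parallel gripper is mounted at the origin on the work surface. World frame = base frame: x ahead of the robot, y to its left, z up, the work surface at z = 0. Lengths are in m, angles in rad, forces in N, time in s.
With the tool pointing down it reaches from about 0.275 to 0.725 m from the base axis. Payload 15.9 kg.
Tool frame: the origin (TCP) lies midway between the tips of the shut fingers; the grasp point (between the pads) lies 19 mm behind it; z points along the fingers, y is the direction in which the jaws open and shut (so a half turn about z gives the same grasp; the last joint's range is limited). The gripper opens to 85 mm and grips with 20 to 120 N. Pads are 22 mm wide; open, the fingers measure 114 mm over their backs; the gripper's body (76 mm by 85 mm) begins 54 mm behind the grasp point. The pads swing forward as they close: fully open they stand 13 mm farther back than shut.
Start: joints at [-1.17, 0.213, -0.034, 1.323, 0, 1.571], TCP at [0.195, -0.46, 0.231] pointing down, gripper open.
Joint ranges: [-2.98, 2.98], [-0.74, 1.72], [-1.14, 1.35], [-2.1, 2.04], [-1.57, 1.44], [-3.14, 3.14]. Speed limits (rad/s): [1.89, 1.89, 2.39, 2.57, 3.14, 3.14].

### API

Orientations are given as a unit quaternion [x, y, z, w].
In Python, from rig import manip gives the robot as it stands. The module is installed in compiled form; this text tells all that it offers.
- The arm moves only by the tool jog_arm, never from a script. Its argument "targets" is a list that holds one entry, the list of rows, each a list of 4 numbers: the shift along the tool's x, y, z in mm, then the turn about the tool's z in rad. In form: [[[x, y, z, twist], ...]]. A call has 1 to 20 rows; each row shifts and turns the commanded pose from where the row before left it, along the tool's axes as they then stand; what a row does not reach is not made up. A row lasts 1/10 s, in which the tool goes at most 50 mm and 8.59 degrees, less where a joint would pass 70% of its speed; a pose out of reach is approached as far as the arm can. A call with a gripper value outside its range is refused whole. "hand" is the opening, from 0 (shut) to 1 (fully open), set as the call begins (left out, the last holds). The fingers move at their own pace and stop on an object; "squeeze" is the grip in N (left out, the last holds). Time passes only in rows, so rows that do not move let the fingers close. It gives the time, the measured TCP pose, the force and the opening at its end, in the units of the state.
- manip.state(): the state, without advancing time (a new reading comes with each control period).
- manip.camera(name): name is "side" or "top" or "wrist"; returns the picture (400x640x3 uint8, red, green, blue); there is no depth.
- manip.camera_model(name): a dict with "mtx" (3x3 intrinsics, pixels), "k1" (the pictures are not rectified: a ray, as slopes to the right and down, at radius r is drawn at 1 + k1 r^2 times it, then the intrinsics apply), "T" (4x4, takes a point from camera to world coordinates). Camera axes: x right, y down, z forward; pixel columns grow to the right and rows downward; lengths in m; the calibration is good to about 2 mm. A picture is of the moment at which its call begins: read the wrist's pose just before it. camera_model takes no time and is no camera call; for the wrist camera it gives the pose at the moment of the call.
- manip.close_job(): hands the job in, once; it reports no verdict.
The state is a dict: "t": time; "joint_positions": joint angles; "dq": joint speeds; "effort": joint torques, N m; "position": TCP position; "ee_rot": TCP orientation; "wrist_force": force on the tool from outside, world axes, zero at the start; "moment": the same for the moment, N m; "gripper_width": finger opening in m.
Only numpy, scipy, OpenCV 4.12 (cv2) and the standard library are available. Lean on these libraries where they do the work, as an engineer would, in place of code of your own. Each camera call takes 0.05 s, during which the arm holds its last target.

## Working session

There is one attempt and no reset: what is moved stays moved. The work goes in short steps, Python scripts to look and compute and a tool call to move; the robot and the scene stay as the last step left them, time stands still between calls to the robot, and variables do not carry over. Pictures are saved under pics/ and viewed, and the job is handed in when it is done.

Besides the shell and the picture viewer there is one more tool, called after "Request:" by a JSON object that holds its "name" and its "arguments", one argument or row to a line. jog_arm: Moves the arm, as the interface text tells. Its arguments: {"type":"object","properties":{"targets":{"type":"array","items":{"type":"array","items":{"type":"array","items":{"type":"number"}}}},"hand":{"type":"number"},"squeeze":{"type":"number"}},"required":["targets"]}

```bash
mkdir -p pics; ls
cat > h.py <<'E'
import numpy as np, cv2
from rig import manip
def snap(cam,name):
    m=manip.camera_model(cam); im=manip.camera(cam)
    cv2.imwrite(f'pics/{name}.png',cv2.cvtColor(im,cv2.COLOR_RGB2BGR)); return im,m
def ray(m,u,v):
    K=np.array(m['mtx']);T=np.array(m['T'])
    d=np.array([(u-K[0,2])/K[0,0],(v-K[1,2])/K[1,1]]);p=d.copy()
    for _ in range(50): p=d/(1+m['k1']*(p@p))
    return T[:3,3],T[:3,:3]@np.array([p[0],p[1],1])
def plane(m,u,v,z):
    o,d=ray(m,u,v); return (o+d*(z-o[2])/d[2])[:2]
def proj(m,P):
    K=np.array(m['mtx']);T=np.array(m['T']); q=T[:3,:3].T@(np.array(P)-T[:3,3]); s=q[:2]/q[2]
    s=s*(1+m['k1']*(s@s)); return np.array([K[0,0]*s[0]+K[0,2],K[1,1]*s[1]+K[1,2]])
E
python3 - <<'E'
from h import *
for c in('top','side','wrist'):
    im,m=snap(c,c+'0'); print(c,np.round(m['mtx'],1).tolist(),m['k1'],np.round(m['T'],3).tolist())
print(manip.state())
E
```

```text
pics
top [[362.2, 0.0, 320.2], [0.0, 362.2, 199.8], [0.0, 0.0, 1.0]] -0.012838872992020895 [[-0.019, -0.98, 0.198, 0.302], [-1.0, 0.019, -0.004, -0.015], [-0.0, -0.198, -0.98, 0.868], [0.0, 0.0, 0.0, 1.0]]
side [[368.5, 0.0, 315.4], [0.0, 368.5, 199.2], [0.0, 0.0, 1.0]] -0.061079031730571526 [[-0.997, -0.035, 0.074, 0.408], [-0.08, 0.583, -0.809, 0.558], [-0.015, -0.812, -0.584, 0.474], [0.0, 0.0, 0.0, 1.0]]
wrist [[289.6, 0.0, 316.9], [0.0, 289.6, 201.1], [0.0, 0.0, 1.0]] -0.0365663377979033 [[0.39, -0.883, -0.26, 0.262], [-0.921, -0.374, -0.11, -0.432], [0.0, 0.283, -0.959, 0.374], [0.0, 0.0, 0.0, 1.0]]
{'t': 0.15, 'joint_positions': array([-1.17002786e+00,  2.13241560e-01, -3.48713290e-02,  1.32350026e+00,
       -9.59976346e-06,  1.57077697e+00]), 'dq': array([-4.87201512e-04, -3.50776930e-06,  2.05144450e-03,  2.65348651e-04,
       -9.37077654e-04,  4.29998095e-05]), 'effort': array([ 5.54226499e-03, -6.86407971e+01,  4.87247479e+01,  1.30962837e-02,
        4.07583630e-04,  1.86698443e-06]), 'position': array([ 0.19496323, -0.46015297,  0.23094794]), 'ee_rot': array([ 9.79988162e-01,  1.99055360e-01, -8.59925255e-05, -3.99284301e-04]), 'wrist_force': array([-0.28076946,  0.26417199, -0.15087131]), 'moment': array([ 0.04417927, -0.00602614,  0.01830877]), 'gripper_width': 0.08515765626271016}
```

View pics/top0.png

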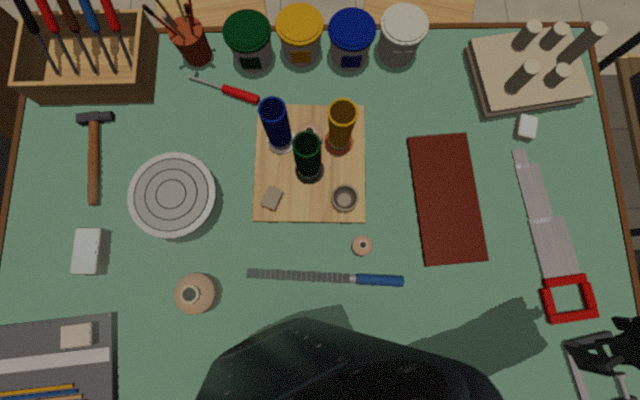

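View pics/side0.png

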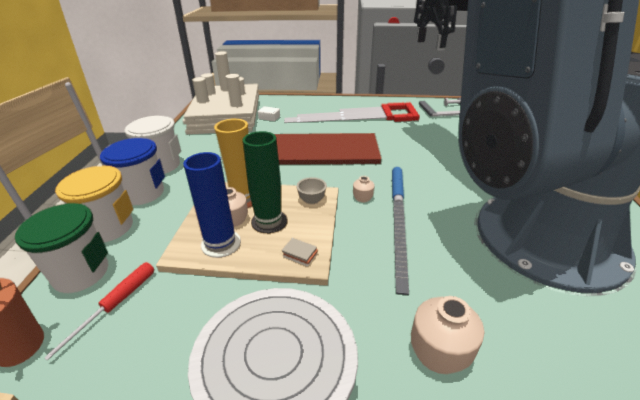

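View pics/wrist0.png

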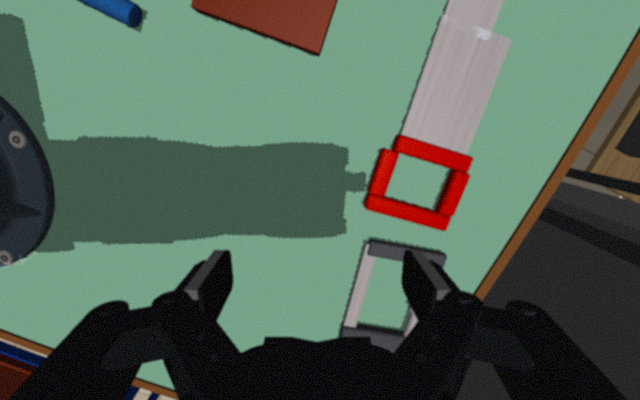

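Run:
```python
from h import *
im=cv2.imread('pics/top0.png'); cv2.imwrite('pics/top0c.png',cv2.resize(im[80:240,230:390],None,fx=3.7,fy=3.7,interpolation=cv2.INTER_CUBIC))
im2=cv2.imread('pics/side0.png'); cv2.imwrite('pics/side0c.png',cv2.resize(im2[110:280,160:360],None,fx=3.5,fy=3.5,interpolation=cv2.INTER_CUBIC))
m=manip.camera_model('top')
print(plane(m,171,196,.075), [plane(m,*p,.018).round(3) for p in[(407,137),(466,133),(487,261),(426,265)]])
print([plane(m,*p,.018).round(3) for p in[(257,104),(366,104),(366,221),(253,221)]])
print(plane(m,344,198,.054))
```

```text
[0.47740254 0.31715012] [array([ 0.629, -0.236]), array([ 0.637, -0.384]), array([ 0.321, -0.402]), array([ 0.315, -0.259])]
[array([0.724, 0.138]), array([ 0.719, -0.138]), array([ 0.421, -0.125]), array([0.426, 0.142])]
[ 0.46969288 -0.07224703]
```

View pics/top0c.png

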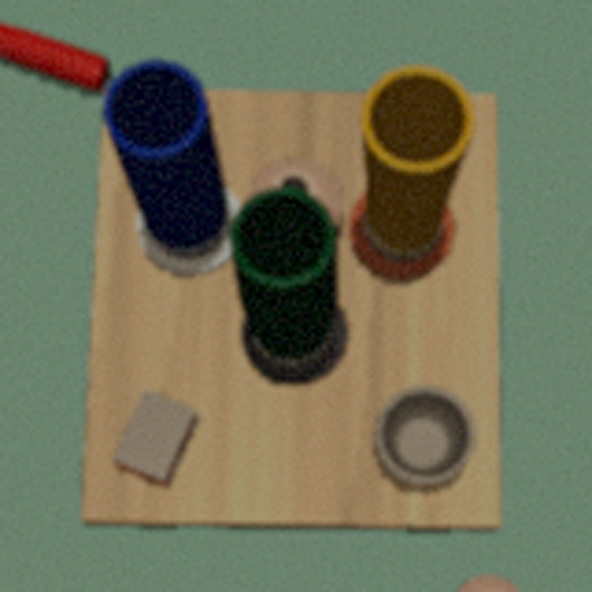

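View pics/side0c.png

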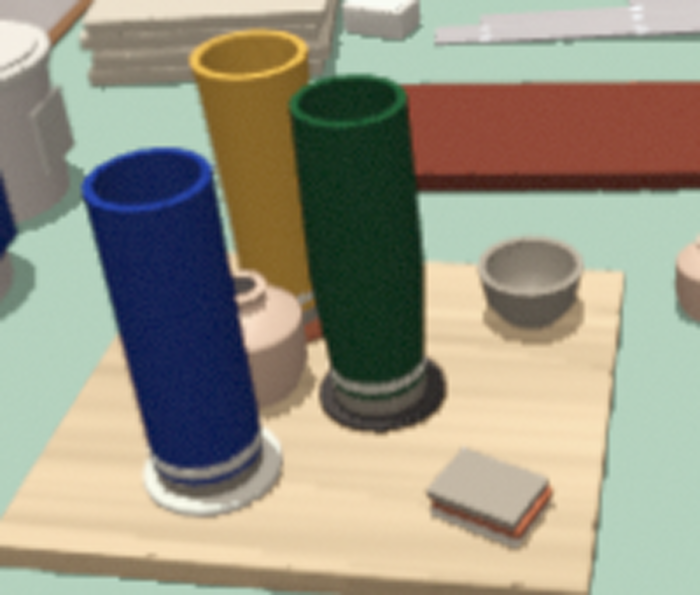

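Run:
```python
from h import *
mt=manip.camera_model('top');ms=manip.camera_model('side')
def tc(u,v): return (u/3.7+230-.36, v/3.7+80-.36)
def sc(u,v): return (u/3.5+160-.36, v/3.5+110-.36)
R={'blue':((156,109),(150,180),.194),'yel':((418,119),(250,54),.189),'green':((284,236),(349,101),.2)}
for k,(a,b,z) in R.items(): print(k,'rim',plane(mt,*tc(*a),z).round(4),plane(ms,*sc(*b),z).round(4))
D={'white':((187,232),(213,470),.024),'brown':((403,238),None,.024),'dark':((295,340),(383,388),.024)}
for k,(a,b,z) in D.items(): print(k,plane(mt,*tc(*a),z).round(4),None if b is None else plane(ms,*sc(*b),z).round(4))
print('bowl',plane(mt,*tc(424,433),.054),plane(ms,*sc(530,270),.054))
print('wheel',plane(ms,274,353,.075))
print('tiles',[plane(mt,*tc(*p),.038).round(3) for p in[(150,392),(197,415),(165,482),(115,460)]])
```

```text
blue rim [0.6254 0.0763] [0.626  0.0799]
yel rim [ 0.6191 -0.0656] [ 0.6207 -0.0639]
green rim [0.5493 0.0077] [0.5501 0.0113]
white [0.6186 0.078 ] [0.6254 0.0828]
brown [ 0.6116 -0.0654] None
dark [0.5428 0.0072] [0.5495 0.0106]
bowl [ 0.47280898 -0.07288653] [ 0.4738129  -0.06672103]
wheel [0.48265902 0.31903641]
tiles [array([0.506, 0.1  ]), array([0.491, 0.07 ]), array([0.448, 0.09 ]), array([0.463, 0.121])]
```

Request:
{"name": "jog_arm", "arguments": {
  "targets": [
    [[0,0,-10,0.13],[0,0,-10,0.13],[0,0,-10,0.14],[8,-15,-10,0],[17,-31,-5,0],[17,-31,-5,0],[17,-31,-5,0],[17,-31,-5,0],[17,-31,0,0],[17,-31,0,0],[17,-31,0,0],[17,-31,0,0],[17,-31,0,0],[17,-31,0,0],[17,-31,0,0],[17,-31,0,0],[17,-31,0,0],[17,-31,0,0],[8,-15,0,0],[0,0,0,0]]
  ],
  "hand": 1,
  "squeeze": 35
}}

```text
t: 2.15
position: [0.4489, 0.0034, 0.291]
ee_rot: [1.0, 0.004, -0.0, -0.001]
wrist_force: [-0.6, -0.2, 0.4]
gripper_width: 0.0853
```

Run:
```python
from h import *
im,m=snap('wrist','w1'); print(m['T'].round(3).tolist())
s=manip.state(); print(s['t'],s['position'],s['ee_rot'],s['joint_positions'])
```

```text
[[0.008, -0.959, -0.283, 0.522], [-1.0, -0.009, -0.001, 0.003], [-0.001, 0.283, -0.959, 0.434], [0.0, 0.0, 0.0, 1.0]]
2.2 [0.44840254 0.00224201 0.29116026] [ 9.99993867e-01  3.38845688e-03 -3.15458681e-04 -8.27668902e-04] [ 3.83468186e-03  1.04329475e-01 -1.35938883e-02  1.45350314e+00
  1.65561927e-03  3.13864988e+00]
```

View pics/w1.png

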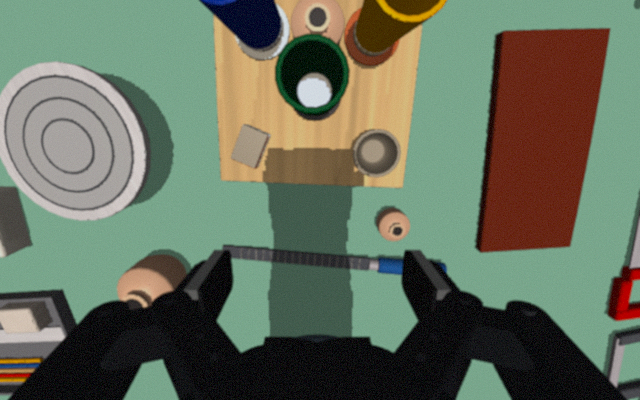

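Run:
```python
from h import *
m=manip.camera_model('wrist')
print(plane(m,312,75,.2), plane(m,315,92,.029))
print('wheel',plane(m,69,147,.075),'bowl',plane(m,376,152,.054),'bud',plane(m,318,17,.086))
print('board',[plane(m,*p,.018).round(3) for p in[(501,31),(608,29),(569,244),(478,250)]])
im=cv2.imread('pics/w1.png');hsv=cv2.cvtColor(im,cv2.COLOR_BGR2HSV)
g=cv2.inRange(hsv,(55,150,30),(90,255,255)); g[:, :250]=0;g[:,370:]=0;g[130:]=0
g=cv2.morphologyEx(g,cv2.MORPH_OPEN,np.ones((2,2)))
c=max(cv2.findContours(g,0,1)[0],key=cv2.contourArea); print(cv2.fitEllipse(cv2.convexHull(c)),cv2.boundingRect(c))
```

```text
[0.55129105 0.00632183] [0.5520286  0.00532804]
wheel [0.48471243 0.31532743] bowl [ 0.47677776 -0.07489865] bud [0.62406466 0.00204214]
board [array([ 0.632, -0.238]), array([ 0.641, -0.386]), array([ 0.329, -0.406]), array([ 0.319, -0.256])]
((312.69287109375, 74.65316772460938), (70.86188507080078, 79.084716796875), 177.6599578857422) (278, 36, 71, 79)
```

Request:
{"name": "jog_arm", "arguments": {
  "targets": [
    [[0,0,0,-0.13],[0,0,0,-0.13],[0,0,0,-0.13],[0,0,0,-0.13],[0,0,0,-0.13],[0,0,0,-0.13],[0,0,0,-0.13],[0,0,0,-0.13],[0,0,0,-0.13],[0,0,0,-0.13],[0,0,0,-0.13],[0,0,0,-0.134],[1,17,0,0],[1,17,0,0],[1,17,0,0],[1,17,0,0],[1,17,0,0],[0,17,0,0],[0,0,0,0],[0,0,0,0]]
  ]
}}

```text
t: 4.2
position: [0.5501, 0.0054, 0.2913]
ee_rot: [0.709, 0.706, 0.0, -0.001]
wrist_force: [0.5, -0.3, -0.1]
gripper_width: 0.0852
```

Run:
```python
from h import *
im,m=snap('wrist','w2'); print(m['T'].round(3).tolist())
s=manip.state(); print(s['t'],s['position'],s['ee_rot'],s['joint_positions'])
```

```text
[[1.0, -0.005, -0.0, 0.551], [-0.004, -0.959, -0.283, 0.077], [0.001, 0.283, -0.959, 0.434], [0.0, 0.0, 0.0, 1.0]]
4.25 [0.54992334 0.00560993 0.29150247] [ 7.08474628e-01  7.05735788e-01  5.14066248e-04 -6.59127794e-04] [0.00924755 0.32183053 0.26092103 1.51007341 0.00166134 1.58391703]
```

View pics/w2.png

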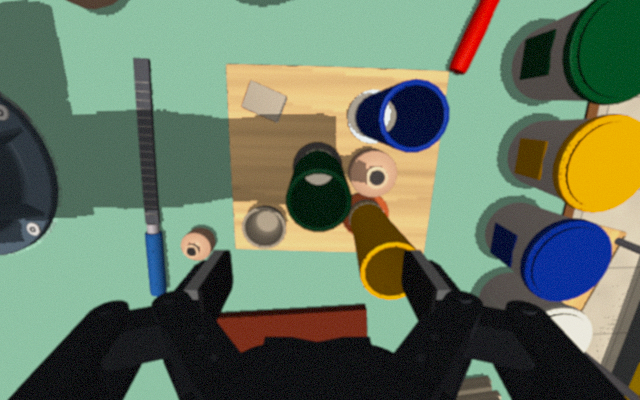

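Run:
```python
from h import *
m=manip.camera_model('wrist')
im=cv2.imread('pics/w2.png');hsv=cv2.cvtColor(im,cv2.COLOR_BGR2HSV)
for n,p,z in[('green',(319,191),.2),('blue',(415,115),.194),('yel',(388,270),.189),('bud',(376,177),.086),('bowl',(265,223),.054)]:print(n,plane(m,*p,z).round(4))
cv2.imwrite('pics/w2c.png',cv2.resize(im[60:310,220:460],None,fx=2.4,fy=2.4,interpolation=cv2.INTER_CUBIC))
```

```text
green [0.5529 0.0169]
blue [0.6301 0.078 ]
yel [ 0.6188 -0.0641]
bud [0.6238 0.005 ]
bowl [ 0.4781 -0.0666]
```

View pics/w2c.png

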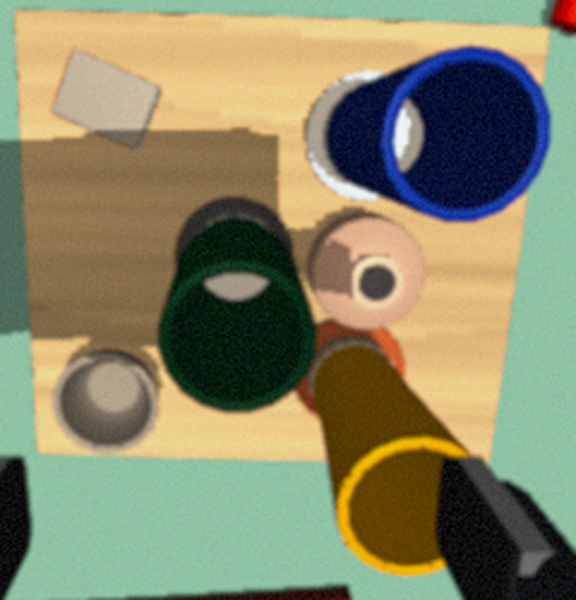

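Run:
```python
from h import *
m=manip.camera_model('wrist')
for n,p,z in[('green',(318.4,199.7),.2),('blue',(414.3,115.1),.194),('yel',(392.2,270.5),.189),('bud',(376,176.5),.086),('disc white',(220+365/2.4,60+135/2.4),.024)]:print(n,plane(m,*p,z).round(4))
```

```text
green [0.5524 0.0094]
blue [0.6296 0.078 ]
yel [ 0.6228 -0.0647]
bud [0.6237 0.0057]
disc white [0.627  0.0768]
```

Request:
{"name": "jog_arm", "arguments": {
  "targets": [
    [[2,1,5,0],[0,0,15,0],[0,0,20,0],[0,0,20,0],[0,0,20,0],[0,0,20,0],[0,0,20,0],[0,0,15,0],[0,0,5,0],[0,0,0,0],[0,0,0,0]]
  ]
}}

```text
t: 5.35
position: [0.5519, 0.0086, 0.1521]
ee_rot: [0.708, 0.706, 0.001, -0.0]
wrist_force: [0.5, 0.2, -0.1]
gripper_width: 0.0855
```

Run:
```python
from h import *
im,m=snap('side','s3')
cv2.imwrite('pics/s3c.png',cv2.resize(cv2.cvtColor(im[60:300,100:400],cv2.COLOR_RGB2BGR),None,fx=2.4,fy=2.4))
```

```text
(no output)
```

View pics/s3c.png

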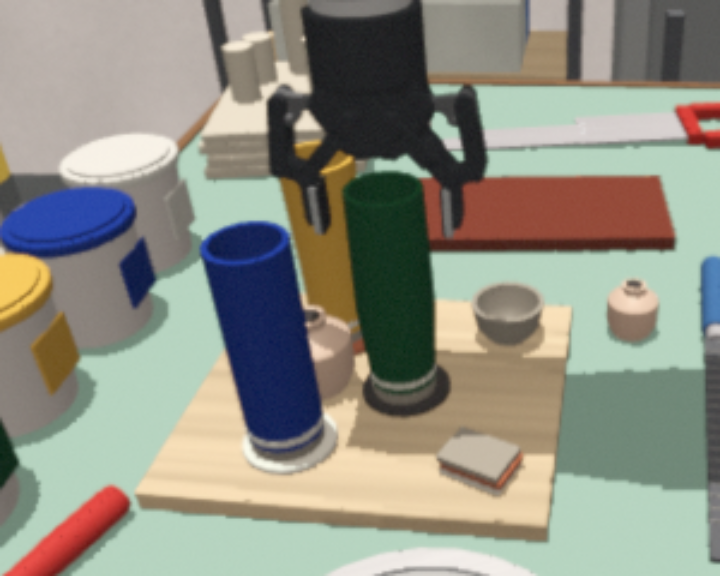

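Request:
{"name": "jog_arm", "arguments": {
  "targets": [
    [[0,0,0,0],[0,0,0,0],[0,0,0,0],[0,0,0,0],[0,0,0,0],[0,0,0,0],[0,0,0,0],[0,0,0,0]]
  ],
  "hand": 0,
  "squeeze": 40
}}

```text
t: 6.2
position: [0.552, 0.0086, 0.1521]
ee_rot: [0.708, 0.706, 0.001, -0.0]
wrist_force: [-2.3, 0.4, 8.4]
gripper_width: 0.0577
```

Request:
{"name": "jog_arm", "arguments": {
  "targets": [
    [[0,0,-4,0],[0,0,-12,0],[0,0,-20,0],[0,-6,-20,0],[0,-18,-9,0],[0,-24,0,0],[-8,-18,0,0],[-18,-8,0,0],[-28,0,0,0],[-32,0,0,0],[-32,0,0,0],[-32,0,0,0],[-32,0,0,0],[-32,0,0,0],[-32,0,0,0],[-32,0,0,0],[-28,0,0,0],[-18,0,0,0],[-6,0,0,0],[0,0,0,0]]
  ]
}}

```text
t: 8.2
position: [0.4767, -0.3214, 0.2158]
ee_rot: [0.708, 0.706, 0.001, -0.001]
wrist_force: [-0.4, 0.2, -2.0]
gripper_width: 0.0574
```

Run:
```python
from h import *
im,m=snap('side','s4');
s=manip.state(); print(s['t'],s['position'],s['ee_rot'],s['joint_positions'],s['wrist_force'],s['gripper_width'])
```

```text
8.25 [ 0.47671153 -0.3207499   0.21586665] [ 0.70826334  0.70594753  0.00073521 -0.00076962] [-0.59321869  0.37349959  0.14404325  1.3425672   0.00173937  0.98085163] [ 0.24048209  0.25988502 -2.32631142] 0.057423105577903505
```

View pics/s4.png

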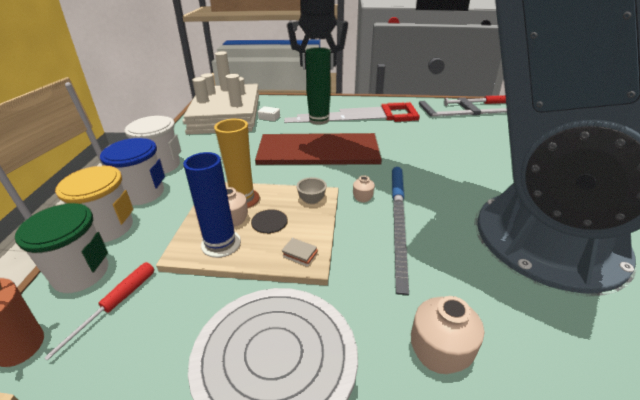

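Request:
{"name": "jog_arm", "arguments": {
  "targets": [
    [[0,0,6,0],[0,0,16,0],[0,0,20,0],[0,0,15,0],[0,0,6,0],[0,0,3,0],[0,0,2,0],[0,0,1,0],[0,0,0,0],[0,0,0,0]]
  ]
}}

```text
t: 9.25
position: [0.4768, -0.3213, 0.1471]
ee_rot: [0.708, 0.706, 0.001, -0.0]
wrist_force: [-0.1, -0.4, -3.2]
gripper_width: 0.0574
```

Request:
{"name": "jog_arm", "arguments": {
  "targets": [
    [[0,0,1,0],[0,0,0,0],[0,0,0,0]]
  ]
}}

```text
t: 9.55
position: [0.4768, -0.3214, 0.1462]
ee_rot: [0.708, 0.706, 0.001, -0.0]
wrist_force: [-1.9, 0.3, 5.7]
gripper_width: 0.0574
```

Request:
{"name": "jog_arm", "arguments": {
  "targets": [
    [[0,0,0,0],[0,0,0,0],[0,0,0,0],[0,0,0,0],[0,0,0,0],[0,0,0,0]]
  ],
  "hand": 1
}}

```text
t: 10.15
position: [0.4766, -0.3212, 0.1457]
ee_rot: [0.708, 0.706, 0.001, -0.001]
wrist_force: [-0.5, 1.1, 0.4]
gripper_width: 0.0854
```

Request:
{"name": "jog_arm", "arguments": {
  "targets": [
    [[0,0,-6,0],[0,0,-18,0],[0,0,-30,0],[0,0,-35,0],[0,0,-30,0],[10,6,-20,0],[22,12,-5,0],[32,18,0,0],[32,18,0,0],[32,18,0,0],[32,18,0,0],[32,18,0,0],[32,18,0,0],[22,12,0,0],[10,6,0,0],[0,0,0,0],[0,0,0,0]]
  ]
}}

```text
t: 11.85
position: [0.6212, -0.0667, 0.2903]
ee_rot: [0.708, 0.706, 0.001, -0.001]
wrist_force: [-0.3, -0.4, 0.0]
gripper_width: 0.0853
```

Run:
```python
from h import *
im,m=snap('wrist','w5'); 
s=manip.state(); print(s['t'],s['position'],s['joint_positions'])
im,m=snap('side','s5')
```

```text
11.9 [ 0.62108007 -0.06696088  0.29044577] [-1.08176747e-01  5.01112137e-01  5.25847417e-01  1.59560501e+00
  1.53991666e-03  1.46684687e+00]
```

View pics/w5.png

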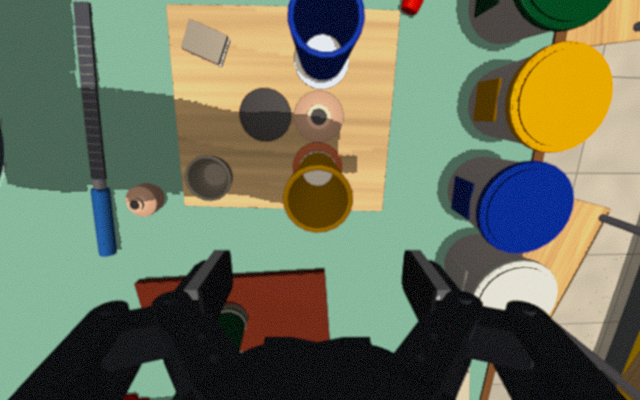

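View pics/s5.png

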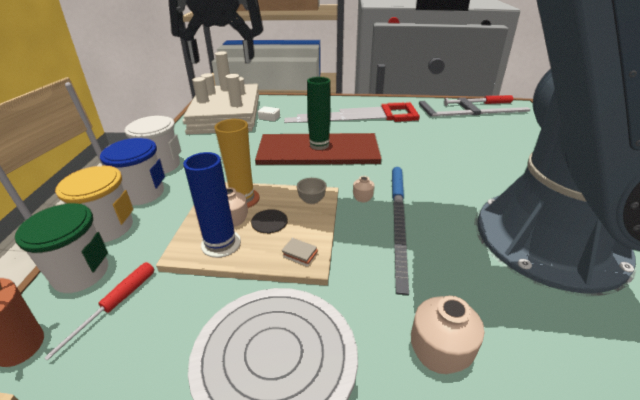

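Run:
```python
from h import *
m=manip.camera_model('wrist')
im=cv2.imread('pics/w5.png');hsv=cv2.cvtColor(im,cv2.COLOR_BGR2HSV)
g=cv2.inRange(hsv,(15,170,60),(30,255,255)); g[:, :270]=0;g[:,365:]=0;g[:150]=0;g[240:]=0
c=max(cv2.findContours(g,0,1)[0],key=cv2.contourArea); e=cv2.fitEllipse(cv2.convexHull(c)); print(e,plane(m,*e[0],.189))
d=cv2.inRange(hsv,(0,0,0),(180,90,75)); d[:80]=0;d[145:]=0;d[:,:230]=0;d[:,300:]=0
c=max(cv2.findContours(d,0,1)[0],key=cv2.contourArea); e=cv2.fitEllipse(cv2.convexHull(c)); print(e,plane(m,*e[0],.024))
for n,p,z in[('yel',(318,198),.189),('bud',(318.5,116),.086),('dark',(265.5,114),.024),('blue',(326,18),.194)]:print(n,plane(m,*p,z).round(4))
ms=manip.camera_model('side');print('dark side',plane(ms,269.5,221,.024)); mt=manip.camera_model('top')
im=cv2.imread('pics/s5.png');v=im.max(2); d=((v<70)*255).astype(np.uint8); d[:205]=0;d[240:]=0;d[:,:247]=0;d[:,293:]=0
c=max(cv2.findContours(d,0,1)[0],key=cv2.contourArea); e=cv2.fitEllipse(cv2.convexHull(c)); print(e,plane(ms,*e[0],.024))
```

```text
((317.48077392578125, 193.90098571777344), (67.64762115478516, 77.4712142944336), 0.6235232949256897) [ 0.62281445 -0.06095138]
((264.73211669921875, 115.89041137695312), (48.65311050415039, 51.133026123046875), 124.60281372070312) [0.5518459  0.00524661]
yel [ 0.6233 -0.0647]
bud [0.6247 0.0046]
dark [0.553  0.0077]
blue [0.6297 0.0746]
dark side [0.54833717 0.01209569]
((269.3033142089844, 220.45834350585938), (21.803224563598633, 35.0276985168457), 86.61799621582031) [0.54902252 0.010469  ]
```

Request:
{"name": "jog_arm", "arguments": {
  "targets": [
    [[2,1,5,0],[0,0,15,0],[0,0,20,0],[0,0,22,0],[0,0,22,0],[0,0,22,0],[0,0,22,0],[0,0,15,0],[0,0,7,0],[0,0,0,0],[0,0,0,0]]
  ]
}}

```text
t: 13.05
position: [0.6227, -0.0639, 0.1409]
ee_rot: [0.708, 0.706, 0.001, -0.0]
wrist_force: [0.6, 0.6, 0.6]
gripper_width: 0.0856
```

Request:
{"name": "jog_arm", "arguments": {
  "targets": [
    [[0,0,0,0],[0,0,0,0],[0,0,0,0],[0,0,0,0],[0,0,0,0],[0,0,0,0],[0,0,0,0],[0,0,0,0]]
  ],
  "hand": 0
}}

```text
t: 13.85
position: [0.623, -0.0637, 0.1414]
ee_rot: [0.708, 0.706, 0.001, 0.0]
wrist_force: [-2.1, 0.2, 8.0]
gripper_width: 0.06
```

Request:
{"name": "jog_arm", "arguments": {
  "targets": [
    [[0,0,-4,0],[0,0,-12,0],[0,0,-20,0],[0,0,-14,0],[-8,0,-6,0],[-18,-2,0,0],[-28,-4,0,0],[-31,-5,0,0],[-31,-5,0,0],[-31,-5,0,0],[-31,-5,0,0],[-28,-4,0,0],[-22,-3,0,0],[-14,-2,0,0],[-7,0,0,0],[0,0,5,0],[0,0,15,0],[0,0,18,0],[0,0,8,0],[0,0,0,0]]
  ]
}}

```text
t: 15.85
position: [0.5862, -0.3114, 0.1485]
ee_rot: [0.708, 0.706, 0.0, -0.002]
wrist_force: [-0.7, 0.4, -2.5]
gripper_width: 0.0602
```

Run:
```python
from h import *
im,m=snap('side','s6');
s=manip.state(); print(s['t'],s['position'],s['wrist_force'],s['gripper_width'])
```

```text
15.9 [ 0.58662139 -0.31175135  0.14961442] [ 0.18873416  0.06707994 -2.9568792 ] 0.0599873388050199
```

View pics/s6.png

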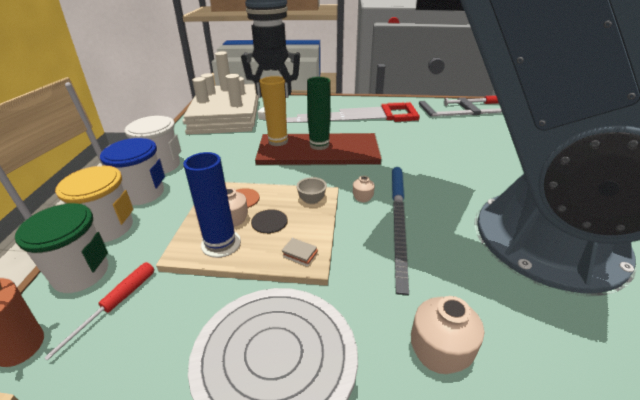

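Request:
{"name": "jog_arm", "arguments": {
  "targets": [
    [[0,0,5,0],[0,0,5,0],[0,0,2,0],[0,0,1,0],[0,0,1,0],[0,0,0,0],[0,0,0,0]]
  ]
}}

```text
t: 16.6
position: [0.5867, -0.3125, 0.1359]
ee_rot: [0.708, 0.706, 0.001, -0.001]
wrist_force: [0.3, -0.6, -2.5]
gripper_width: 0.0603
```

Request:
{"name": "jog_arm", "arguments": {
  "targets": [
    [[0,0,1,0],[0,0,0,0],[0,0,0,0]]
  ]
}}

```text
t: 16.9
position: [0.5869, -0.3127, 0.1355]
ee_rot: [0.708, 0.706, 0.001, -0.0]
wrist_force: [-1.7, 0.1, 6.7]
gripper_width: 0.0603
```

Request:
{"name": "jog_arm", "arguments": {
  "targets": [
    [[0,0,0,0],[0,0,0,0],[0,0,0,0],[0,0,0,0],[0,0,0,0],[0,0,0,0],[0,0,-6,0],[0,0,-18,0],[0,0,-30,0],[0,0,-35,0],[0,0,-35,0],[0,0,-25,0],[0,0,-6,0]]
  ],
  "hand": 1
}}

```text
t: 18.2
position: [0.5873, -0.3131, 0.2933]
ee_rot: [0.708, 0.706, 0.001, 0.002]
wrist_force: [-0.2, -0.5, 0.4]
gripper_width: 0.0852
```

Request:
{"name": "jog_arm", "arguments": {
  "targets": [
    [[12,1,0,0],[25,3,0,0],[35,4,0,0],[35,4,0,0],[35,4,0,0],[35,4,0,0],[35,4,0,0],[35,4,0,0],[35,4,0,0],[35,4,0,0],[35,2,0,0],[25,2,0,0],[12,0,0,0],[0,0,0,0],[0,0,0,0]]
  ]
}}

```text
t: 19.7
position: [0.6276, 0.0756, 0.2899]
ee_rot: [0.708, 0.706, 0.0, -0.001]
wrist_force: [-0.2, -0.5, -1.2]
gripper_width: 0.0855
```

Run:
```python
from h import *
im,m=snap('wrist','w7'); 
s=manip.state(); print(s['t'],s['position'],s['joint_positions'])
im,m=snap('side','s7')
```

```text
19.75 [0.62769846 0.07516689 0.29014939] [1.18414505e-01 5.21187755e-01 5.57377516e-01 1.60729756e+00
 1.53831358e-03 1.69324359e+00]
```

View pics/w7.png

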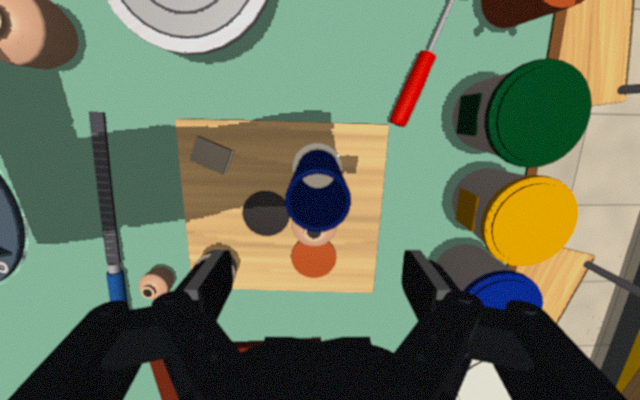

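View pics/s7.png

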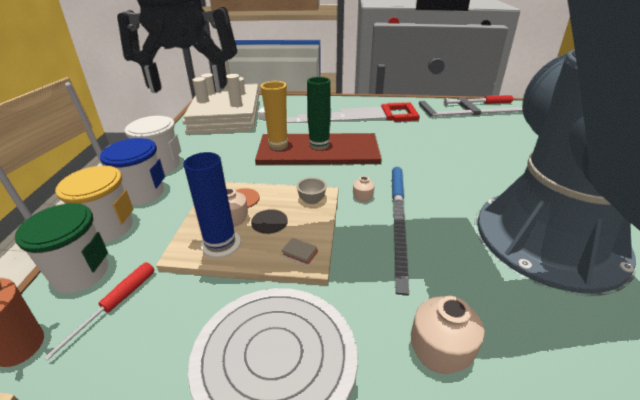

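Run:
```python
from h import *
m=manip.camera_model('wrist')
im=cv2.imread('pics/w7.png');hsv=cv2.cvtColor(im,cv2.COLOR_BGR2HSV)
d=cv2.inRange(hsv,(3,150,100),(12,255,255)); d[:230]=0;d[280:]=0;d[:,:285]=0;d[:,340:]=0
c=max(cv2.findContours(d,0,1)[0],key=cv2.contourArea); e=cv2.fitEllipse(cv2.convexHull(c)); print('brown',e,plane(m,*e[0],.024))
for n,p,z in[('blue',(318.5,196.5),.194),('dark',(266,213),.024),('brown',(313.5,258),.024)]:print(n,plane(m,*p,z).round(4))
cv2.imwrite('pics/w7c.png',cv2.resize(im[130:290,220:380],None,fx=3.7,fy=3.7,interpolation=cv2.INTER_CUBIC))
```

```text
brown ((313.31512451171875, 256.5722961425781), (41.161956787109375, 44.56406021118164), 90.6930160522461) [ 0.6229138  -0.06454625]
blue [0.6304 0.0802]
dark [0.5528 0.0078]
brown [ 0.6232 -0.067 ]
```

View pics/w7c.png

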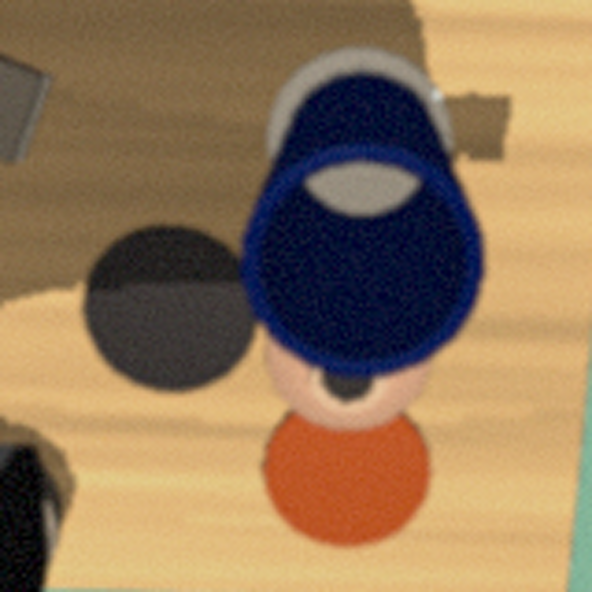

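Request:
{"name": "jog_arm", "arguments": {
  "targets": [
    [[2,1,5,0],[0,0,15,0],[0,0,20,0],[0,0,22,0],[0,0,22,0],[0,0,22,0],[0,0,20,0],[0,0,14,0],[0,0,5,0],[0,0,0,0],[0,0,0,0]]
  ]
}}

```text
t: 20.9
position: [0.6293, 0.0782, 0.1462]
ee_rot: [0.708, 0.706, 0.001, -0.0]
wrist_force: [0.2, -0.3, -0.1]
gripper_width: 0.0855
```

Request:
{"name": "jog_arm", "arguments": {
  "targets": [
    [[0,0,0,0],[0,0,0,0],[0,0,0,0],[0,0,0,0],[0,0,0,0],[0,0,0,0],[0,0,0,0],[0,0,0,0]]
  ],
  "hand": 0
}}

```text
t: 21.7
position: [0.6291, 0.0785, 0.1463]
ee_rot: [0.708, 0.706, 0.001, -0.0]
wrist_force: [-2.0, -0.2, 6.5]
gripper_width: 0.0564
```

Request:
{"name": "jog_arm", "arguments": {
  "targets": [
    [[0,0,-4,0],[0,0,-12,0],[0,0,-20,0],[0,0,-20,0],[0,-6,-14,0],[0,-18,-5,0],[0,-28,0,0],[0,-30,0,0],[0,-30,0,0],[-4,-30,0,0],[-10,-30,0,0],[-18,-28,0,0],[-25,-22,0,0],[-30,-18,0,0],[-32,-12,0,0],[-32,-6,0,0],[-32,-3,0,0],[-32,0,0,0],[-32,0,0,0],[-32,0,0,0]]
  ]
}}

```text
t: 23.7
position: [0.3665, -0.2011, 0.2205]
ee_rot: [0.708, 0.706, 0.001, -0.0]
wrist_force: [0.3, 0.5, -3.0]
gripper_width: 0.0562
```

Request:
{"name": "jog_arm", "arguments": {
  "targets": [
    [[-32,0,0,0],[-32,0,0,0],[-28,0,0,0],[-22,0,0,0],[-12,0,0,0],[-4,0,4,0],[0,0,12,0],[0,0,20,0],[0,0,20,0],[0,0,10,0],[0,0,0,0],[0,0,0,0]]
  ]
}}

```text
t: 24.9
position: [0.3668, -0.3295, 0.1542]
ee_rot: [0.708, 0.706, 0.001, -0.0]
wrist_force: [0.5, 0.5, -1.9]
gripper_width: 0.0561
```

Run:
```python
from h import *
im,m=snap('side','s8');
s=manip.state(); print(s['t'],s['position'],s['wrist_force'],s['gripper_width'])
im,m=snap('top','t8');
```

```text
24.95 [ 0.36699813 -0.32976369  0.15449453] [ 0.10594411 -0.4084762  -1.77503371] 0.05609893027757942
```

View pics/s8.png

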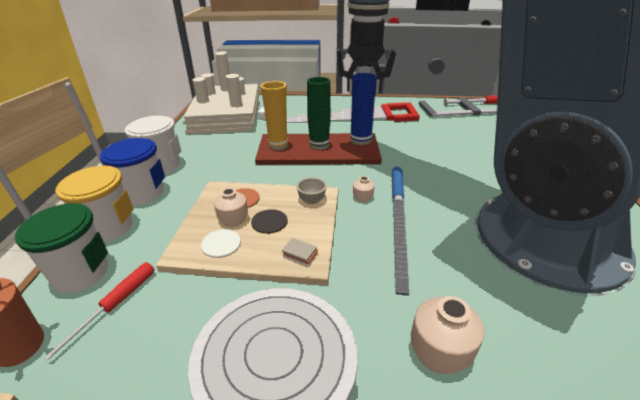

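View pics/t8.png

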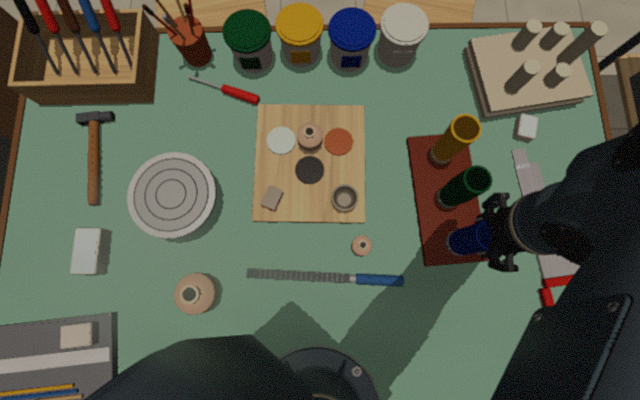

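Request:
{"name": "jog_arm", "arguments": {
  "targets": [
    [[0,0,5,0],[0,0,5,0],[0,0,2,0],[0,0,1,0],[0,0,1,0],[0,0,0,0],[0,0,0,0]]
  ]
}}

```text
t: 25.7
position: [0.3665, -0.3299, 0.1403]
ee_rot: [0.708, 0.706, 0.0, -0.0]
wrist_force: [-4.0, 1.5, 8.2]
gripper_width: 0.056
```

Run:
```python
from h import *
mt=manip.camera_model('top');ms=manip.camera_model('side')
def fit(f,m,lo,hi,box,z,name):
    im=cv2.imread(f);hsv=cv2.cvtColor(im,cv2.COLOR_BGR2HSV); x0,y0,x1,y1=box
    d=np.zeros(im.shape[:2],np.uint8); d[y0:y1,x0:x1]=cv2.inRange(hsv,lo,hi)[y0:y1,x0:x1]
    c=max(cv2.findContours(d,0,1)[0],key=cv2.contourArea); e=cv2.fitEllipse(cv2.convexHull(c)); print(name,np.round(e[0],1),np.round(e[1],1),plane(m,*e[0],z).round(4))
for f,m,bw,bb,bd in[('pics/t8.png',mt,(262,122,302,158),(320,124,358,158),(290,153,328,188)),('pics/s8.png',ms,(195,225,247,262),(232,184,265,210),(247,205,293,235))]:
    fit(f,m,(0,0,170),(180,70,255),bw,.024,'white')
    fit(f,m,(0,140,60),(13,255,255),bb,.024,'brown')
    fit(f,m,(0,0,0),(180,255,80),bd,.024,'dark')
def p(n,m,u,v,z):print(n,plane(m,u,v,z).round(4))
p('budT',mt,309,130,.086);p('budS',ms,229,193,.086)
for f,b,n in (('pics/t8.png',(240,90,380,230),'t8c'),('pics/s8.png',(170,170,350,280),'s8c')):
    im=cv2.imread(f)[b[1]:b[3],b[0]:b[2]]; cv2.imwrite(f'pics/{n}.png',cv2.resize(im,None,fx=4,fy=4,interpolation=cv2.INTER_CUBIC))
```

```text
white [278.9 146.4] [10.4 19.6] [0.6081 0.0811]
brown [338.  141.4] [26.9 28.1] [ 0.6182 -0.0643]
dark [309.2 169.7] [26.8 27.5] [0.5474 0.0075]
white [233.5 243.5] [ 35.6 137.7] [0.6019 0.08  ]
brown [243.8 197.6] [17.8 28.7] [ 0.6173 -0.0621]
dark [268.9 221.4] [21.7 34.5] [0.5492 0.0135]
budT [0.6239 0.0051]
budS [0.6198 0.0103]
```

View pics/t8c.png

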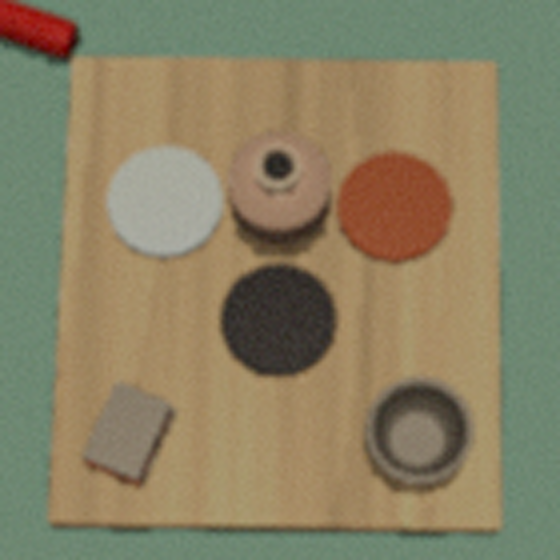

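View pics/s8c.png

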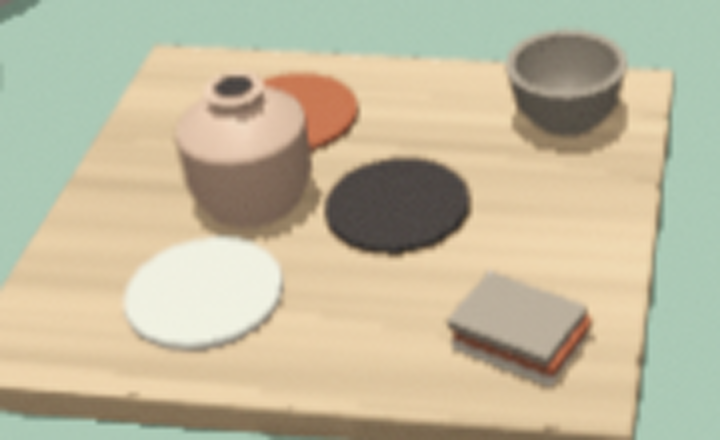

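Request:
{"name": "jog_arm", "arguments": {
  "targets": [
    [[0,0,0,0],[0,0,0,0],[0,0,0,0],[0,0,0,0],[0,0,0,0],[0,0,0,0],[0,0,-6,0],[0,0,-18,0],[0,0,-30,0],[0,0,-35,0],[0,0,-30,0],[0,0,-20,0],[0,0,-6,0]]
  ],
  "hand": 1
}}

```text
t: 27.0
position: [0.3672, -0.3305, 0.2871]
ee_rot: [0.708, 0.706, 0.001, 0.001]
wrist_force: [-0.1, -0.1, -0.3]
gripper_width: 0.0852
```

Request:
{"name": "jog_arm", "arguments": {
  "targets": [
    [[12,9,0,0],[24,18,0,0],[30,23,0,0],[30,23,0,0],[30,23,0,0],[30,23,0,0],[30,23,0,0],[30,23,0,0],[30,23,0,0],[30,23,0,0],[30,23,0,0],[22,18,10,0],[8,5,30,0],[0,0,30,0],[0,0,15,0],[0,0,0,0],[0,0,0,0]]
  ]
}}

```text
t: 28.7
position: [0.6246, 0.0052, 0.2004]
ee_rot: [0.708, 0.706, 0.0, -0.001]
wrist_force: [0.5, 0.6, 0.6]
gripper_width: 0.0854
```

Run:
```python
from h import *
im,m=snap('wrist','w9'); 
s=manip.state(); print(s['t'],s['position'],s['joint_positions'])
im,m=snap('side','s9')
print(plane(manip.camera_model('top'),280.9,139.9,.024),plane(manip.camera_model('side'),220.6,242.6,.024))
```

```text
28.75 [0.62497535 0.0051938  0.20115362] [0.00739693 0.48459364 0.27457447 1.35992826 0.00180862 1.58162951]
[0.62486257 0.07620594] [0.62618086 0.07928988]
```

View pics/w9.png

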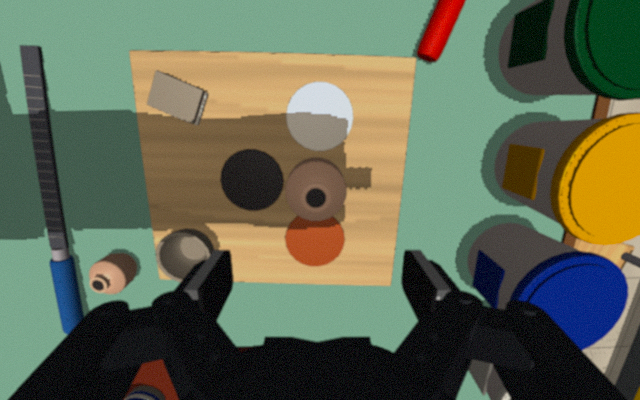

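View pics/s9.png

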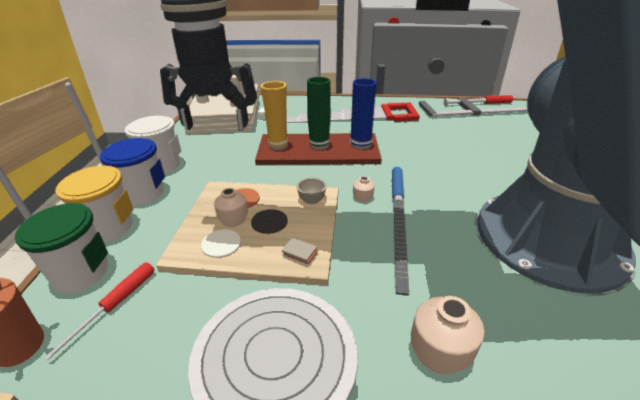

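Run:
```python
from h import *
m=manip.camera_model('wrist')
for n,p,z in[('bud',(316,197),.086),('white',(320,116),.024),('brown',(315,239.5),.024),('dark',(251.5,179),.024)]:print(n,plane(m,*p,z).round(4))
```

```text
bud [0.6258 0.0046]
white [0.6304 0.0769]
brown [ 0.6242 -0.0657]
dark [0.5529 0.0088]
```

Request:
{"name": "jog_arm", "arguments": {
  "targets": [
    [[0,0,6,0],[0,0,18,0],[0,0,25,0],[0,0,25,0],[0,0,25,0],[0,0,25,0],[0,0,20,0],[0,0,15,0],[0,0,8,0],[0,0,2,0],[0,0,0,0],[0,0,0,0]]
  ]
}}

```text
t: 30.0
position: [0.6254, 0.0056, 0.0322]
ee_rot: [0.708, 0.706, 0.001, -0.0]
wrist_force: [0.2, 0.3, -0.0]
gripper_width: 0.0852
```

Request:
{"name": "jog_arm", "arguments": {
  "targets": [
    [[0,0,0,0],[0,0,0,0],[0,0,0,0],[0,0,0,0],[0,0,0,0],[0,0,0,0],[0,0,0,0],[0,0,0,0]]
  ],
  "hand": 0
}}

```text
t: 30.8
position: [0.625, 0.0056, 0.0321]
ee_rot: [0.708, 0.706, 0.001, -0.0]
wrist_force: [-2.6, 0.2, 7.8]
gripper_width: 0.0604
```

Request:
{"name": "jog_arm", "arguments": {
  "targets": [
    [[0,0,-4,0],[0,0,-14,0],[0,0,-25,0],[0,0,-30,0],[0,0,-25,0],[8,-4,-12,0],[18,-8,0,0],[26,-12,0,0],[30,-14,0,0],[30,-14,0,0],[30,-14,0,0],[30,-14,0,0],[30,-14,0,0],[30,-14,0,0],[28,-13,0,0],[24,-11,0,0],[16,-7,0,0],[10,-4,0,0],[0,0,0,0],[0,0,0,0]]
  ]
}}

```text
t: 32.8
position: [0.4823, 0.3155, 0.1413]
ee_rot: [0.708, 0.706, 0.0, -0.001]
wrist_force: [-0.2, 0.1, -1.6]
gripper_width: 0.0606
```

Run:
```python
from h import *
im,m=snap('wrist','w10'); 
s=manip.state(); print(s['t'],s['position'],s['joint_positions'],s['gripper_width'])
im,ms=snap('side','s10');im,mt=snap('top','t10')
for f,m,x0,y0,x1,y1 in(('t8',manip.camera_model('top'),120,145,225,245),('s8',ms,180,280,365,400)):
    g=cv2.imread(f'pics/{f}.png'); hsv=cv2.cvtColor(g,cv2.COLOR_BGR2HSV)
    d=np.zeros(g.shape[:2],np.uint8); d[y0:y1,x0:x1]=cv2.inRange(hsv,(0,0,110),(180,45,255))[y0:y1,x0:x1]
    c=max(cv2.findContours(d,0,1)[0],key=cv2.contourArea); c=cv2.convexHull(c)
    e=cv2.fitEllipse(c); print(f,e,plane(m,*e[0],.075),cv2.boundingRect(c))
```

```text
32.85 [0.48264067 0.31524826 0.14147337] [ 5.77877096e-01  3.99607006e-01 -6.72511485e-03  1.16413756e+00
  1.32621062e-03  2.15236262e+00] 0.06078385038404552
t8 ((170.58973693847656, 216.27720642089844), (112.56896209716797, 131.49436950683594), 1.1252245903015137) [0.43134991 0.31518811] (120, 151, 105, 94)Traceback (most recent call last):
  File "<stdin>", line 9, in <module>
cv2.error: OpenCV(4.12.0) /io/opencv/modules/imgproc/src/shapedescr.cpp:361: error: (-201:Incorrect size of input array) There should be at least 5 points to fit the ellipse in function 'fitEllipseNoDirect'
```

View pics/w10.png

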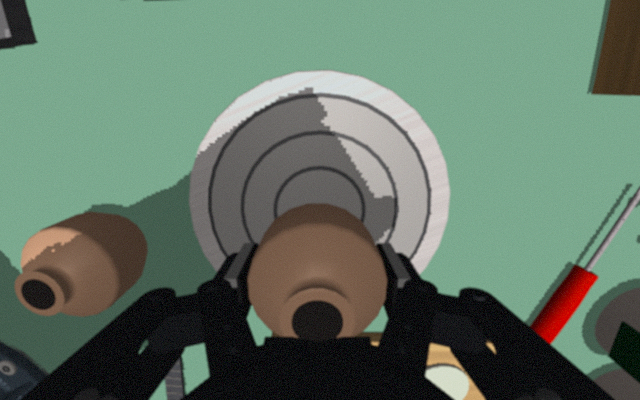

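View pics/s10.png

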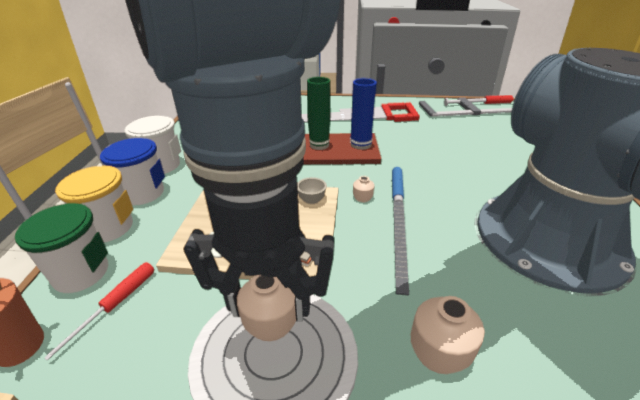

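Run:
```python
from h import *
from scipy.optimize import least_squares
m=manip.camera_model('wrist'); T=m['T']
head=[(319.5,70),(190,195),(449.5,195),(260,86),(376,85.5)]
pts=np.array([plane(m,*p,.075) for p in head])
r=least_squares(lambda q:np.hypot(*(pts-q[:2]).T)-.1,[.48,.316]);print('w',r.x,r.fun)
g=cv2.cvtColor(cv2.imread('pics/w10.png'),cv2.COLOR_BGR2HSV)
# green->gray boundary via saturation threshold, rows 72..240
pp=[]
for y in range(74,150,6):
    row=cv2.GaussianBlur(g,(3,3),0)[y,:,1]; ix=np.where(row[150:480]<35)[0]+150
    pp+= [(ix[-1]+.5,y)] + ([(ix[0]-.5,y)] if y<130 else [])
pts=np.array([plane(m,*p,.075) for p in pp])
r=least_squares(lambda q:np.hypot(*(pts-q[:2]).T)-q[2],[.48,.316,.1],loss='soft_l1',f_scale=.001);print('w',r.x,np.abs(r.fun).max())
for n,b in(('t8',(110,140,230,250)),('s8',(180,280,370,400))):
    im=cv2.imread(f'pics/{n}.png')[b[1]:b[3],b[0]:b[2]]; cv2.imwrite(f'pics/{n}w.png',cv2.resize(im,None,fx=4,fy=4,interpolation=cv2.INTER_CUBIC))
```

```text
w [0.48623012 0.31546139] [ 0.00117622 -0.00093218 -0.00063739 -0.00013796 -0.00089365]
w [0.48584287 0.31758407 0.09942339] 0.0005113934188111513
```

View pics/t8w.png

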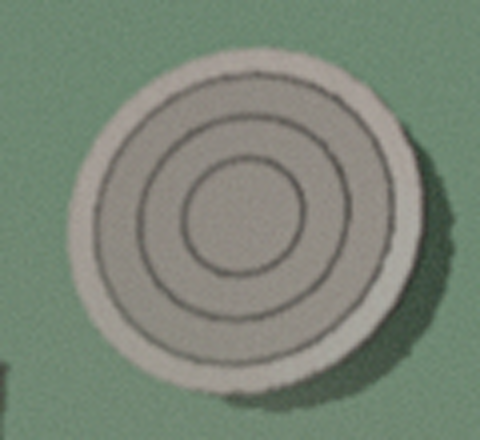

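View pics/s8w.png

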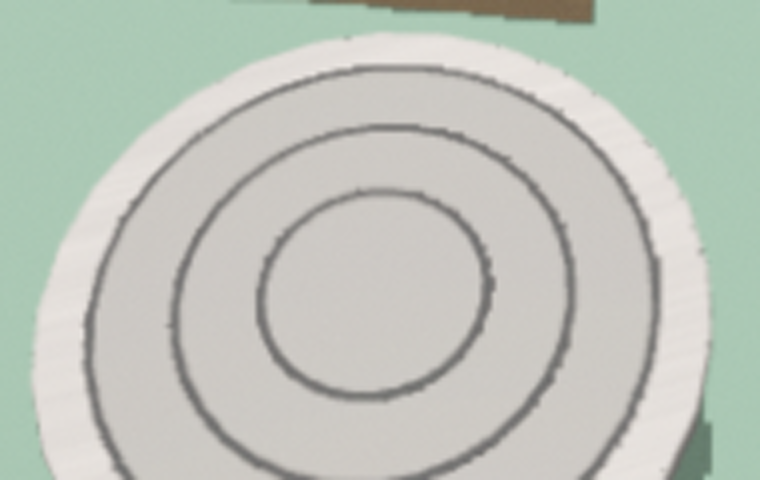

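Request:
{"name": "jog_arm", "arguments": {
  "targets": [
    [[2,3,4,0],[0,0,12,0],[0,0,16,0],[0,0,12,0],[0,0,4,0],[0,0,2,0],[0,0,1,0],[0,0,0,0],[0,0,0,0]]
  ]
}}

```text
t: 33.85
position: [0.486, 0.3181, 0.0914]
ee_rot: [0.708, 0.706, 0.001, -0.001]
wrist_force: [0.2, 0.3, -1.8]
gripper_width: 0.0604
```

Request:
{"name": "jog_arm", "arguments": {
  "targets": [
    [[0,0,1,0],[0,0,1,0],[0,0,0.5,0],[0,0,0,0],[0,0,0,0]]
  ]
}}

```text
t: 34.35
position: [0.4859, 0.3181, 0.0892]
ee_rot: [0.708, 0.706, 0.001, -0.001]
wrist_force: [-3.6, -2.2, 9.0]
gripper_width: 0.0608
```

Request:
{"name": "jog_arm", "arguments": {
  "targets": [
    [[0,0,0,0],[0,0,0,0],[0,0,0,0],[0,0,0,0],[0,0,0,0],[0,0,0,0],[0,0,-6,0],[0,0,-18,0],[0,0,-30,0],[0,0,-35,0],[0,0,-30,0],[0,0,-20,0],[0,0,-16,0],[0,0,0,0]]
  ],
  "hand": 1
}}

```text
t: 35.75
position: [0.4865, 0.3181, 0.2459]
ee_rot: [0.708, 0.706, 0.002, -0.0]
wrist_force: [0.6, 0.5, -0.7]
gripper_width: 0.0853
```

Run:
```python
from h import *
im,m=snap('wrist','w11'); 
s=manip.state(); print(s['t'],s['position'],s['gripper_width'])
```

```text
35.8 [0.48616192 0.3179478  0.24423581] 0.08548020845069763
```

View pics/w11.png

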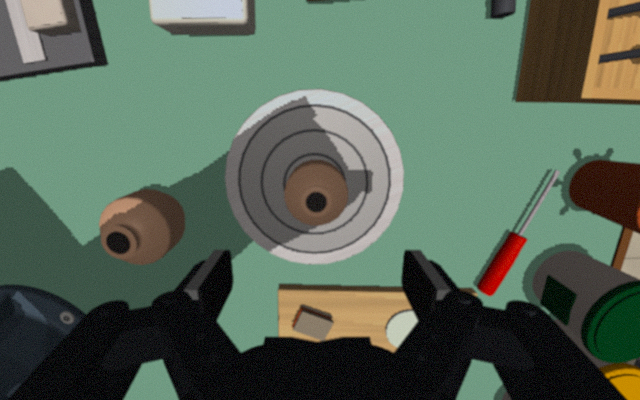

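Run:
```python
from h import *
m=manip.camera_model('wrist')
print(plane(m,314.5,177,.075),plane(m,315.5,202,.143))
print([plane(m,*p,.075) for p in((314.5,89),(314.5,264),(226,177),(403,177))])
```

```text
[0.48513662 0.32532365] [0.48629887 0.3168641 ]
[array([0.485678  , 0.41632511]), array([0.48448391, 0.21883786]), array([0.38768125, 0.32584951]), array([0.58272265, 0.32498364])]
```

Request:
{"name": "jog_arm", "arguments": {
  "targets": [
    [[-12,-2,0,0],[-25,-5,0,0],[-38,-8,0,0],[-40,-8,0,0],[-40,-8,0,0],[-40,-8,0,0],[-40,-8,0,0],[-40,-8,0,0],[-40,-8,0,0],[-40,-8,0,0],[-40,-8,0,0],[-40,-8,0,0],[-40,-8,0,0],[-40,-8,0,0],[-40,-8,0,0],[-40,-7,0,0],[-30,-2,0,0],[-18,0,0,0],[-5,0,0,0],[0,0,0,0]]
  ]
}}

```text
t: 37.8
position: [0.3634, -0.3296, 0.2417]
ee_rot: [0.708, 0.706, 0.001, -0.001]
wrist_force: [-0.2, 0.7, 0.2]
gripper_width: 0.0856
```

Run:
```python
from h import *
im,m=snap('wrist','w12'); 
s=manip.state(); print(s['t'],s['position'],s['joint_positions'],s['ee_rot'])
```

```text
37.85 [ 0.36352784 -0.32908322  0.24188886] [-0.73671173  0.19337112 -0.03213136  1.34734821  0.00156021  0.83710709] [ 0.70817456  0.70603621  0.00072758 -0.00106503]
```

View pics/w12.png

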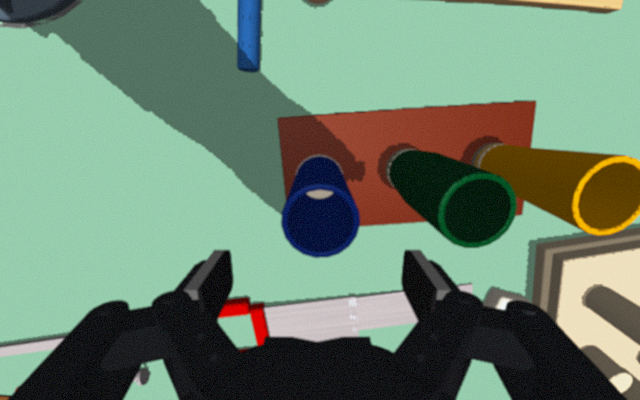

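Request:
{"name": "jog_arm", "arguments": {
  "targets": [
    [[-1,3,5,0],[0,0,15,0],[0,0,22,0],[0,0,22,0],[0,0,20,0],[0,0,12,0],[0,0,5,0],[0,0,0,0],[0,0,0,0]]
  ]
}}

```text
t: 38.75
position: [0.367, -0.3309, 0.142]
ee_rot: [0.708, 0.706, 0.001, -0.0]
wrist_force: [0.3, -0.2, 0.7]
gripper_width: 0.0857
```

Request:
{"name": "jog_arm", "arguments": {
  "targets": [
    [[0,0,0,0],[0,0,0,0],[0,0,0,0],[0,0,0,0],[0,0,0,0],[0,0,0,0],[0,0,0,0],[0,0,0,0]]
  ],
  "hand": 0
}}

```text
t: 39.55
position: [0.3667, -0.3311, 0.1419]
ee_rot: [0.708, 0.706, 0.0, -0.0]
wrist_force: [-2.3, 0.7, 7.3]
gripper_width: 0.0558
```

Request:
{"name": "jog_arm", "arguments": {
  "targets": [
    [[0,0,-4,0],[0,0,-12,0],[0,0,-20,0],[0,0,-20,0],[6,0,-14,0],[16,0,-10,0],[26,0,0,0],[32,0,0,0],[32,0,0,0],[32,6,0,0],[30,14,0,0],[28,22,0,0],[28,28,0,0],[28,30,0,0],[28,30,0,0],[28,30,0,0],[28,30,0,0],[26,28,0,0],[20,22,0,0],[12,14,0,0]]
  ]
}}

```text
t: 41.55
position: [0.6223, 0.0708, 0.2217]
ee_rot: [0.708, 0.707, 0.0, -0.001]
wrist_force: [-0.7, -0.4, -2.0]
gripper_width: 0.0559
```

Request:
{"name": "jog_arm", "arguments": {
  "targets": [
    [[8,9,0,0],[0,0,5,0],[0,0,14,0],[0,0,20,0],[0,0,15,0],[0,0,6,0],[0,0,0,0],[0,0,0,0]]
  ]
}}

```text
t: 42.35
position: [0.6309, 0.0763, 0.1628]
ee_rot: [0.708, 0.706, 0.001, -0.0]
wrist_force: [0.0, 0.2, -1.8]
gripper_width: 0.0563
```

Run:
```python
from h import *
im,m=snap('wrist','w13'); 
s=manip.state(); print(s['t'],s['position'],s['ee_rot'])
im,m=snap('side','s13')
```

```text
42.4 [0.63116675 0.07638006 0.16297025] [ 7.08271985e-01  7.05938706e-01  1.12337550e-03 -2.74758375e-04]
```

View pics/w13.png

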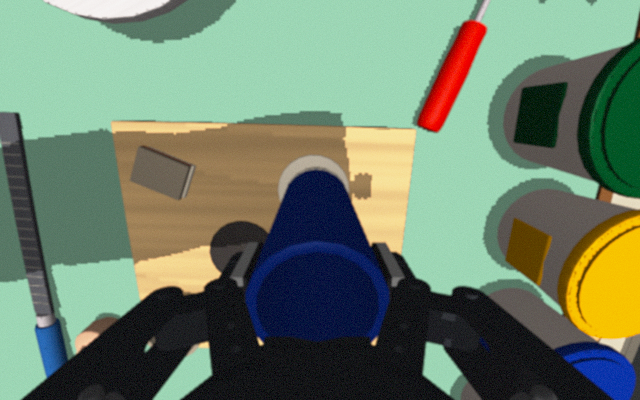

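View pics/s13.png

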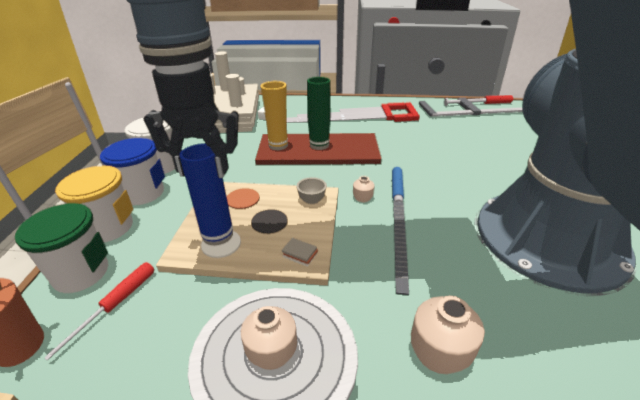

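Request:
{"name": "jog_arm", "arguments": {
  "targets": [
    [[1,-2,5,0],[0,0,5,0],[0,0,2,0],[0,0,1,0],[0,0,1,0],[0,0,0,0],[0,0,0,0],[0,0,0,0]]
  ]
}}

```text
t: 43.25
position: [0.629, 0.0774, 0.1481]
ee_rot: [0.708, 0.706, 0.001, -0.001]
wrist_force: [-0.2, -0.3, -0.1]
gripper_width: 0.0561
```

Request:
{"name": "jog_arm", "arguments": {
  "targets": [
    [[0,0,0.7,0],[0,0,0,0],[0,0,0,0]]
  ]
}}

```text
t: 43.55
position: [0.6291, 0.0774, 0.148]
ee_rot: [0.708, 0.706, 0.001, -0.0]
wrist_force: [-2.9, -0.3, 6.5]
gripper_width: 0.0564
```

Run:
```python
from h import *
im,m=snap('side','s14'); b=(160,120,340,280)
c=cv2.cvtColor(im,cv2.COLOR_RGB2BGR)[b[1]:b[3],b[0]:b[2]]; cv2.imwrite('pics/s14c.png',cv2.resize(c,None,fx=3.6,fy=3.6,interpolation=cv2.INTER_CUBIC))
```

```text
(no output)
```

View pics/s14c.png

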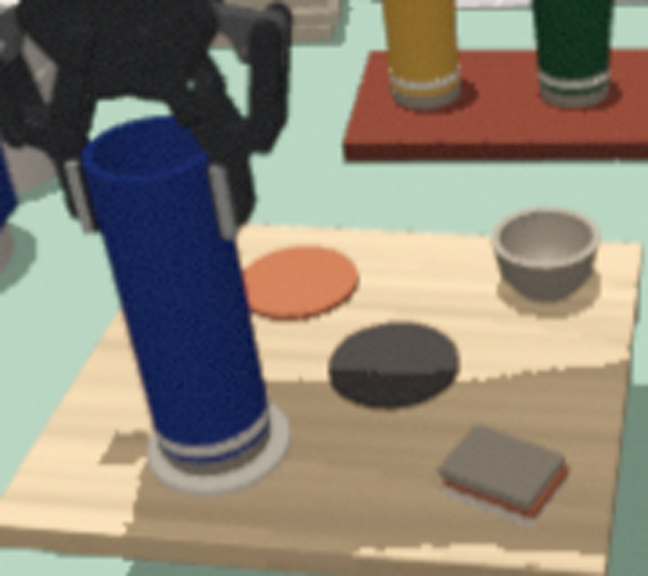

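Request:
{"name": "jog_arm", "arguments": {
  "targets": [
    [[0,0,0,0],[0,0,0,0],[0,0,0,0],[0,0,0,0],[0,0,0,0],[0,0,0,0],[0,0,-6,0],[0,0,-18,0],[0,0,-30,0],[0,0,-30,0],[0,0,-20,0],[0,0,-10,0],[0,0,0,0]]
  ],
  "hand": 1
}}

```text
t: 44.9
position: [0.6295, 0.0772, 0.2624]
ee_rot: [0.708, 0.706, 0.001, -0.0]
wrist_force: [0.8, -0.2, -1.5]
gripper_width: 0.0857
```

Request:
{"name": "jog_arm", "arguments": {
  "targets": [
    [[-12,-1,0,0],[-25,-3,0,0],[-35,-4,0,0],[-35,-4,0,0],[-35,-4,0,0],[-35,-4,0,0],[-35,-4,0,0],[-35,-4,0,0],[-35,-4,0,0],[-35,-4,0,0],[-35,-3,0,0],[-25,-2,0,0],[-12,-1,0,0],[0,0,0,0],[0,0,0,0]]
  ]
}}

```text
t: 46.4
position: [0.5856, -0.3111, 0.26]
ee_rot: [0.708, 0.706, 0.001, -0.001]
wrist_force: [-0.6, -0.1, 0.1]
gripper_width: 0.0854
```

Request:
{"name": "jog_arm", "arguments": {
  "targets": [
    [[-2,1,5,0],[0,0,15,0],[0,0,22,0],[0,0,25,0],[0,0,25,0],[0,0,18,0],[0,0,9,0],[0,0,4,0],[0,0,0,0],[0,0,0,0]]
  ]
}}

```text
t: 47.4
position: [0.5872, -0.3135, 0.1386]
ee_rot: [0.708, 0.706, 0.001, 0.0]
wrist_force: [0.1, -0.6, -0.6]
gripper_width: 0.0858
```

Request:
{"name": "jog_arm", "arguments": {
  "targets": [
    [[0,0,0,0],[0,0,0,0],[0,0,0,0],[0,0,0,0],[0,0,0,0],[0,0,0,0],[0,0,0,0],[0,0,0,0]]
  ],
  "hand": 0
}}

```text
t: 48.2
position: [0.5871, -0.3138, 0.1386]
ee_rot: [0.708, 0.706, 0.001, 0.0]
wrist_force: [-2.1, -0.1, 6.9]
gripper_width: 0.0605
```

Request:
{"name": "jog_arm", "arguments": {
  "targets": [
    [[0,0,-4,0],[0,0,-12,0],[0,0,-20,0],[0,0,-16,0],[8,0,-8,0],[18,2,0,0],[28,4,0,0],[31,5,0,0],[31,5,0,0],[31,5,0,0],[31,5,0,0],[28,4,0,0],[22,3,0,0],[14,2,0,0],[7,0,0,0],[0,0,5,0],[0,0,14,0],[0,0,14,0],[0,0,6,0],[0,0,0,0]]
  ]
}}

```text
t: 50.2
position: [0.6218, -0.0653, 0.158]
ee_rot: [0.709, 0.706, 0.0, -0.001]
wrist_force: [0.4, 0.2, -3.6]
gripper_width: 0.0605
```

Run:
```python
from h import *
s=manip.state(); print(s['t'],s['position'],s['ee_rot'],s['wrist_force'])
im,m=snap('side','s15'); b=(160,100,400,280)
c=cv2.cvtColor(im,cv2.COLOR_RGB2BGR)[b[1]:b[3],b[0]:b[2]]; cv2.imwrite('pics/s15c.png',cv2.resize(c,None,fx=3.3,fy=3.3,interpolation=cv2.INTER_CUBIC))
```

```text
50.2 [ 0.62175232 -0.0653334   0.15795342] [ 7.08598180e-01  7.05611036e-01  1.30923158e-06 -1.29818319e-03] [ 0.37572393  0.15881968 -3.57504067]
```

View pics/s15c.png

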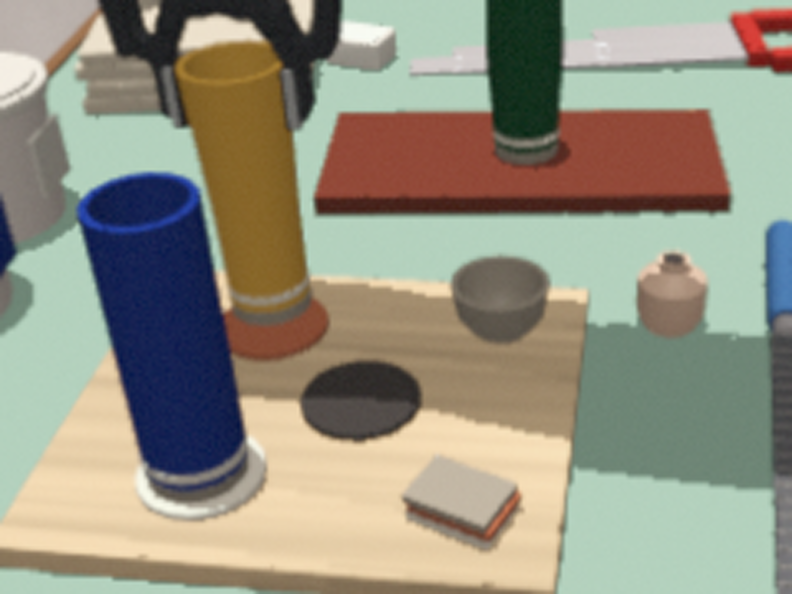

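Request:
{"name": "jog_arm", "arguments": {
  "targets": [
    [[0,1,4,0],[0,0,5,0],[0,0,2,0],[0,0,1,0],[0,0,0.5,0],[0,0,0,0],[0,0,0,0]]
  ]
}}

```text
t: 50.95
position: [0.6236, -0.0646, 0.1466]
ee_rot: [0.708, 0.706, 0.001, -0.001]
wrist_force: [-0.5, 0.9, -2.9]
gripper_width: 0.0606
```

Request:
{"name": "jog_arm", "arguments": {
  "targets": [
    [[0,-0.5,1,0],[0,0,1,0],[0,0,0.5,0],[0,0,0,0],[0,0,0,0]]
  ]
}}

```text
t: 51.45
position: [0.6231, -0.0647, 0.1447]
ee_rot: [0.708, 0.706, 0.001, -0.0]
wrist_force: [-3.2, 0.1, 5.6]
gripper_width: 0.0606
```

Request:
{"name": "jog_arm", "arguments": {
  "targets": [
    [[0,0,0,0],[0,0,0,0],[0,0,0,0],[0,0,0,0],[0,0,0,0],[0,0,0,0],[0,0,-6,0],[0,0,-18,0],[0,0,-30,0],[0,0,-30,0],[0,0,-20,0],[0,0,-12,0],[0,0,0,0]]
  ],
  "hand": 1
}}

```text
t: 52.75
position: [0.6237, -0.0649, 0.2621]
ee_rot: [0.708, 0.706, 0.002, 0.001]
wrist_force: [-0.1, -0.3, 0.0]
gripper_width: 0.0852
```

Request:
{"name": "jog_arm", "arguments": {
  "targets": [
    [[-10,-6,0,0],[-22,-12,0,0],[-32,-18,0,0],[-32,-18,0,0],[-32,-18,0,0],[-32,-18,0,0],[-32,-18,0,0],[-32,-18,0,0],[-22,-13,0,0],[-10,-7,0,0],[0,0,0,0],[0,0,0,0]]
  ]
}}

```text
t: 53.95
position: [0.4761, -0.3199, 0.2591]
ee_rot: [0.708, 0.706, 0.001, -0.001]
wrist_force: [1.0, -0.2, -0.2]
gripper_width: 0.0851
```

Request:
{"name": "jog_arm", "arguments": {
  "targets": [
    [[-1,0.5,5,0],[0,0,15,0],[0,0,22,0],[0,0,25,0],[0,0,22,0],[0,0,14,0],[0,0,7,0],[0,0,2,0],[0,0,0,0],[0,0,0,0]]
  ]
}}

```text
t: 54.95
position: [0.4771, -0.3212, 0.1483]
ee_rot: [0.708, 0.706, 0.001, -0.0]
wrist_force: [-0.4, -0.6, 0.5]
gripper_width: 0.0853
```

Request:
{"name": "jog_arm", "arguments": {
  "targets": [
    [[0,0,0,0],[0,0,0,0],[0,0,0,0],[0,0,0,0],[0,0,0,0],[0,0,0,0],[0,0,0,0],[0,0,0,0]]
  ],
  "hand": 0
}}

```text
t: 55.75
position: [0.4768, -0.3214, 0.1483]
ee_rot: [0.708, 0.706, 0.001, -0.0]
wrist_force: [-2.0, 0.4, 7.3]
gripper_width: 0.0574
```

Request:
{"name": "jog_arm", "arguments": {
  "targets": [
    [[0,0,-4,0],[0,0,-12,0],[0,0,-20,0],[0,0,-20,0],[6,0,-9,0],[18,0,0,0],[28,0,0,0],[32,0,0,0],[32,0,0,0],[32,0,0,0],[32,0,0,0],[32,0,0,0],[32,0,0,0],[32,0,0,0],[28,6,0,0],[18,16,0,0],[8,22,0,0],[0,18,0,0],[0,9,0,0],[0,4,0,0]]
  ]
}}

```text
t: 57.75
position: [0.5525, 0.009, 0.2124]
ee_rot: [0.708, 0.706, 0.0, -0.001]
wrist_force: [0.2, 0.2, -2.7]
gripper_width: 0.0576
```

Request:
{"name": "jog_arm", "arguments": {
  "targets": [
    [[0,0,5,0],[0,0,15,0],[0,0,15,0],[0,0,10,0],[0,0,0,0],[0,0,0,0]]
  ]
}}

```text
t: 58.35
position: [0.5525, 0.0085, 0.1685]
ee_rot: [0.708, 0.706, 0.001, -0.001]
wrist_force: [0.6, -0.2, -1.7]
gripper_width: 0.0572
```

Run:
```python
from h import *
s=manip.state(); print(s['t'],s['position'],s['ee_rot'],s['wrist_force'])
im,m=snap('side','s16'); b=(160,80,400,280)
c=cv2.cvtColor(im,cv2.COLOR_RGB2BGR)[b[1]:b[3],b[0]:b[2]]; cv2.imwrite('pics/s16c.png',cv2.resize(c,None,fx=3,fy=3,interpolation=cv2.INTER_CUBIC))
```

```text
58.35 [0.55248118 0.00850662 0.16848545] [ 7.08335909e-01  7.05874923e-01  6.65336401e-04 -6.24676907e-04] [ 0.55131632 -0.16002986 -1.70270933]
```

View pics/s16c.png

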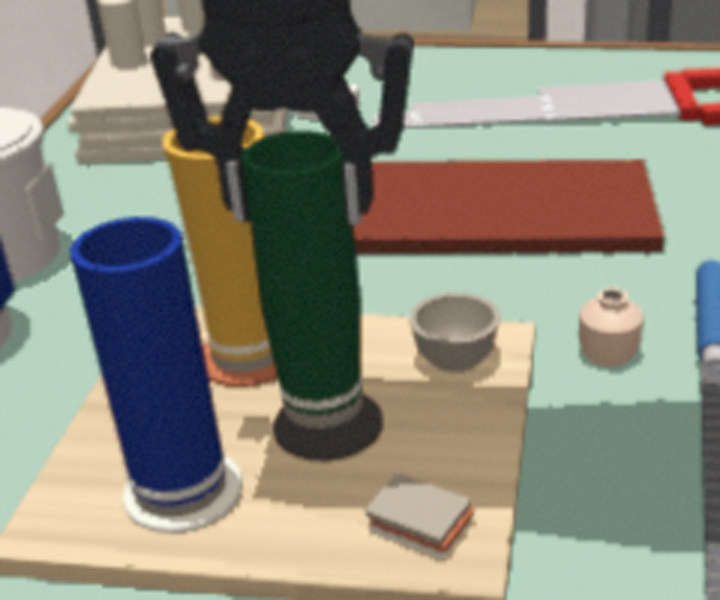

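Good. Lower 14 mm to contact.

Request:
{"name": "jog_arm", "arguments": {
  "targets": [
    [[0,-0.5,5,0],[0,0,5,0],[0,0,2,0],[0,0,1,0],[0,0,0.5,0],[0,0,0,0],[0,0,0,0]]
  ]
}}

```text
t: 59.1
position: [0.5523, 0.0086, 0.1547]
ee_rot: [0.708, 0.706, 0.001, -0.001]
wrist_force: [-0.1, 0.2, -1.9]
gripper_width: 0.0573
```

Request:
{"name": "jog_arm", "arguments": {
  "targets": [
    [[0,0,0.8,0],[0,0,0,0],[0,0,0,0]]
  ]
}}

```text
t: 59.4
position: [0.5524, 0.0086, 0.1543]
ee_rot: [0.708, 0.706, 0.001, -0.0]
wrist_force: [-2.0, 1.2, 5.5]
gripper_width: 0.0573
```

Release, rise straight, then back off toward the robot for a check.

Request:
{"name": "jog_arm", "arguments": {
  "targets": [
    [[0,0,0,0],[0,0,0,0],[0,0,0,0],[0,0,0,0],[0,0,0,0],[0,0,0,0],[0,0,-6,0],[0,0,-18,0],[0,0,-30,0],[0,0,-35,0],[0,0,-30,0],[0,0,-20,0],[-20,-8,0,0],[-30,-12,0,0],[-30,-12,0,0],[-30,-12,0,0],[-20,-8,0,0],[0,0,0,0],[0,0,0,0]]
  ],
  "hand": 1
}}

```text
t: 61.3
position: [0.4998, -0.1216, 0.293]
ee_rot: [0.709, 0.706, 0.001, -0.001]
wrist_force: [0.9, 0.6, -0.8]
gripper_width: 0.0856
```

Run:
```python
from h import *
s=manip.state(); print(s['t'],s['position'],s['wrist_force'])
im,m=snap('wrist','w17');im,m=snap('side','s17'); im,m=snap('top','t17')
for f,b,n in (('pics/t17.png',(230,80,390,240),'t17c'),('pics/s17.png',(160,110,360,280),'s17c')):
    im=cv2.imread(f)[b[1]:b[3],b[0]:b[2]]; cv2.imwrite(f'pics/{n}.png',cv2.resize(im,None,fx=3.5,fy=3.5,interpolation=cv2.INTER_CUBIC))
```

```text
61.3 [ 0.49977442 -0.12160312  0.292996  ] [ 0.85050977  0.59226157 -0.84733893]
```

View pics/t17c.png

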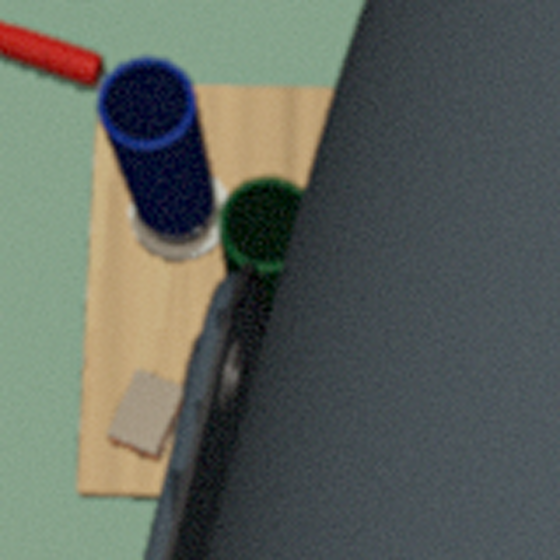

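View pics/s17c.png

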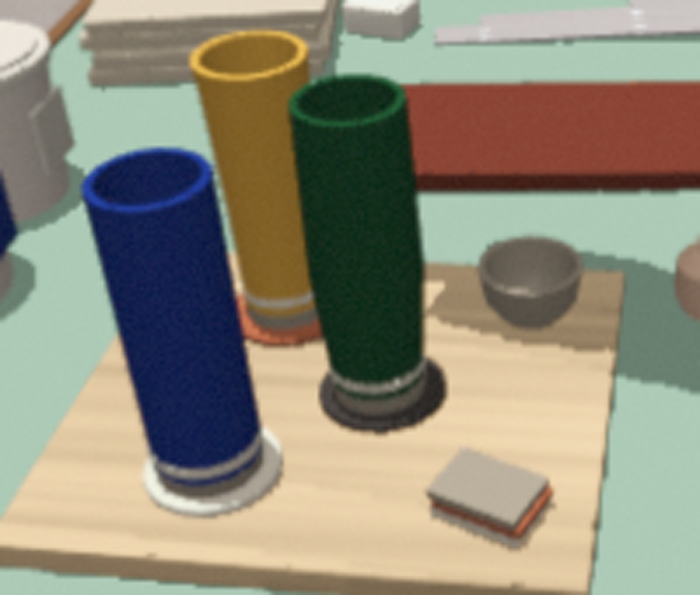

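View pics/w17.png

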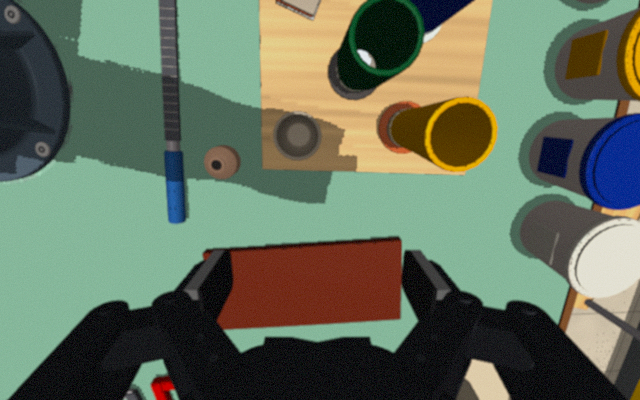

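View pics/s17.png

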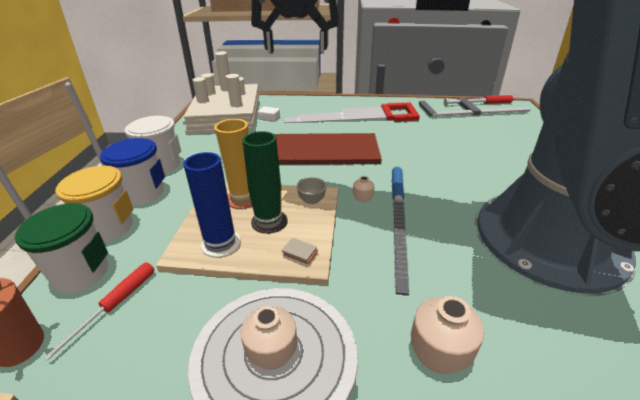

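```bash
python3 -c "
from rig import manip
print(manip.state()['dq'].round(4)); print(manip.close_job())"
```

```text
[ 0.0031  0.0017 -0.0022 -0.0017 -0.002  -0.0024]
the job is handed in; nothing more can be done
None
```

I did the job in the order asked and handed it in at about 61 s of the 141 s allowed. The green, yellow and blue vases went onto the side board. The middle-sized bud vase then went onto the banding wheel, and the vases went back to their own discs in the order blue, yellow, green.

**Bud vase:** the wrist camera put its centre about 1 mm from the wheel's centre.

**Tall vases:** in the last side picture all three stand upright. Their rims and feet are at about the same pixels as at the start: blue rim (150,180), yellow (250,54) and green (349,101) in the enlarged crop. I judged the match by eye and did not measure it again.

**Pinch bowl:** it is at the same pixels as at the start.

**Forces:** the largest wrist reading was about 10 N, so no knock showed up.

**Checks that fell short:**
- The top camera's last picture was partly blocked by the arm, so it confirmed only the blue vase fully.
- The cameras differed from each other by up to 5 mm, mostly 2 to 5 mm. I therefore set each vase down at the arm position I had picked it up from.

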